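# Pump up the paste dispenser's air tank until the pressure pin stands out

### The job

Charge the air tank of the paste dispenser: push the black pump knob on top of it down with the fingertips, letting it spring back up each time, in full strokes until the pressure pin beside the pump has risen fully out, then let the knob come up and take the hand away. Press only the knob, from above and without gripping it; do not touch the pin or the rest of the tank, and leave everything else on the bench where it is.

Things in the scene. Friction and masses are not known exactly. Their poses are not given: they have to be found in the camera images.
- tank: hand-pumped air tank, fixed to the bench: bare metal cylinder 100 mm across on a 150 x 130 mm foot plate, with a grey bolted head 116 mm across whose top is 132 mm above the bench. Origin: centre of the underside. On the head stand, along the tank's y: the pump in the middle (y = 0), the pressure pin at y = +43 mm, and a brass relief valve with a small pull ring (top 167 mm above the bench) at y = -43 mm. The outlet coupler sticks out towards -x at 64 mm height
- knob: black mushroom-shaped knob of the pump, 50 mm across, 22 mm thick, on a 12 mm rod; its flat top is 36 mm across. Origin: centre of its underside. It is pushed straight down and a spring brings it back
- knob_top (a point): centre of the flat top face of the pump knob, 208 mm above the bench when the pump is up and 184 mm when it is fully down; z axis up
- plunger (a joint): pump stroke in m: 0 up (rest), 0.024 fully down on its stop. The spring pushes back with about 3.5 N at the top and 10 N at the bottom, up to 5 N more while the pin is being raised. Each full stroke raises the pin by about 5 mm (the first by 5 to 10 mm), during the down stroke; the pin then stays. A stroke shorter than 20 mm, or one that starts before the knob is back up, may gain nothing
- pin_rise (a joint): how far the pressure pin stands out of its bush, in m: 0 fully in, 0.028 to 0.030 fully out (it rises no further, however much is pumped). The tank is partly charged at the start: 0 to 0.010, so three to five full strokes are needed
- pin: the pressure pin: plain steel, 9 mm thick, upright, in a black bush whose top is 148 mm above the bench. Origin: 2 mm below the tip of the pin
- pin_tip (a point): tip of the pressure pin: 150 mm above the bench when fully in, 179 mm when fully out
- syringe: loose white paste syringe lying on its side, barrel 23 mm thick, 140 mm long along its x. Origin: bench level below its middle
- solder_reel: loose reel of solder standing on its flange, 56 mm across, 34 mm high. Origin: bench level below its middle
- tip_tin: loose round tin with brass wool for cleaning iron tips, 62 mm across, 37 mm high. Origin: bench level below its middle
- flux_bottle: loose white plastic bottle with a red cap, 48 mm across, 115 mm high. Origin: bench level below its middle
- mouse: loose black computer mouse, 100 x 60 mm, 34 mm high. Origin: bench level below its middle
- suction_cup: loose screen-lifting suction cup with a bow handle, 60 mm across, 51 mm high. Origin: bench level below its middle
- screwdriver: loose screwdriver lying flat, 160 mm long along its x. Origin: bench level below its middle
- tape_roll: loose roll of amber tape lying flat, 68 mm across, 19 mm high. Origin: bench level below its middle

How it is judged:
At the end, for the whole second after the job is handed in: The pressure pin stands at least 26 mm out of its bush (29 mm is fully out), the pump knob is back up within 3 mm, and the things on the bench are within 15 mm of where they were (value of joint pin_rise above 0.026 m and value of joint plunger below 0.003 m and not (distance of any of syringe, solder_reel, tip_tin, flux_bottle, mouse, suction_cup, screwdriver, tape_roll from where it was at the start of the episode above 0.015 m)); the robot touches nothing.
It fails at once if the pressure pin is touched (more than 1 N) (contact force between any of the fingers, the arm and pin above 1 N).
It fails at once if the pump knob is gripped between the fingers instead of pressed from above (horizontal distance between the grasp point and knob_top below 0.03 m and z of the grasp point in the frame of knob_top below 0.008 m and contact force between the fingers and knob above 0.5 N).
It fails at once if the rest of the tank is touched (more than 2 N) (contact force between any of the fingers, the arm and tank above 2 N).
It fails at once if a thing on the bench is moved more than 15 mm or lifted (distance of any of syringe, solder_reel, tip_tin, flux_bottle, mouse, suction_cup, screwdriver, tape_roll from where it was at the start of the episode above 0.015 m).
It also fails if it takes over 48 s, if anything falls off the work surface, if the arm or the gripper's body presses on something with over 40 N, if the wrist force passes 120 N, or if a joint passes its speed limit or range.

### The arm

A 6-joint arm with a two-finger parallel gripper is mounted at the origin on the work surface. World frame = base frame: x ahead of the robot, y to its left, z up, the work surface at z = 0. Lengths are in m, angles in rad, forces in N, time in s.
With the tool pointing down it reaches from about 0.35 to 0.775 m from the base axis. Payload 7.3 kg.
Tool frame: the origin (TCP) lies on the centre line of the jaws, within the pads' length; the fingertips stand tip_reach ahead of it and the grasp point (between the pads) lies 6 mm ahead of it (tip_reach is the distance from the TCP to the fingertips, in m); x points along the fingers, y is the direction in which the jaws open and shut, and the axes are right-handed (so a half turn about x gives the same grasp; the last joint's range is limited). The gripper opens to 92 mm and grips with 3 to 60 N. Pads are 19 mm wide; open, the fingers measure 130 mm over their backs; the gripper's body (75 mm by 190 mm) begins 47 mm behind the grasp point.
Start: joints at [-1.31, 0.342, 1.524, -0, 1.275, -0.146], TCP at [0.208, -0.482, 0.252] pointing down, gripper open.
Joint ranges: [-2.53, 2.53], [-0.77, 2.02], [0.04, 2.7], [-1, 4.14], [0.28, 2.66], [-3.11, 3.11]. Speed limits (rad/s): [2.57, 2.57, 3.14, 3.14, 3.14, 3.14].

### API

Orientations are given as [roll, pitch, yaw] about the fixed x, y, z axes, in that order (R = Rz(yaw) Ry(pitch) Rx(roll)).
In Python, from cell import observe, read_camera, get_calibration, hand_in, tip_reach gives the robot as it stands. The module is installed in compiled form; this text tells all that it offers.
- The arm moves only by the shell command python3 -m crank 'ROWS' [FORCE]. ROWS is JSON, a list of rows, each an object of numbers: "fingers": the opening, from -1 (shut) to 1 (fully open); "tx", "ty", "tz": the shift along the tool's x, y, z in units of 40 mm (1.0 is 40 mm); "roll": the turn about the tool's x in units of 10 degrees (1.0 is 10 degrees). In form: [{"fingers": .., "tx": .., "ty": .., "tz": .., "roll": ..}, ...]. A call has exactly 8 rows; each row is the pose to reach, as a shift and turn from the pose commanded when the call began, along the tool's axes at that moment; what a row does not reach only later rows make up. A row lasts 1/8 s, in which the tool goes at most 62.5 mm and 10.7 degrees, less where a joint would pass 70% of its speed; a pose out of reach is approached as far as the arm can. A call with a gripper value outside its range is refused whole. The fingers move at their own pace and stop on an object; FORCE is the grip in N (left out, the last holds). Time passes only in rows, so rows that repeat a pose let the fingers close, or fill a call up. It gives the time, the measured TCP pose, the force and the opening at its end, in the units of the state.
- observe(): the state, without advancing time (a new reading comes with each control period).
- read_camera(name): name is "side" or "top" or "wrist"; returns (picture, depth): 420x560x3 uint8, red, green, blue; 420x560 float32, m along the optical axis (not along the pixel's ray), 0 where there is no reading.
- get_calibration(name): a dict with "vertical_fov" (degrees; the focal length in pixels is half the picture's height over the tangent of half this angle, whatever the lens; pixels are square), "cx", "cy" (the principal point, pixels), "dist_coeffs" ([k1, k2, p1, p2, k3] as OpenCV has them; the pictures are not rectified), "pose" (4x4, takes a point from camera to world coordinates); the wrist camera has in their place "T_tool_cam" (4x4, takes a point from camera to tool coordinates, whose origin is the TCP and whose axes are the tool frame's). Camera axes: x right, y down, z forward; pixel columns grow to the right and rows downward; lengths in m; the calibration is good to about 2 mm. A picture is of the moment at which its call begins: read the wrist's pose just before it. get_calibration takes no time and is no camera call.
- hand_in(): hands the job in, once; it reports no verdict.
The state is a dict: "time": time; "qpos": joint angles; "qvel": joint speeds; "joint_efforts": joint torques, N m; "tool_pos": TCP position; "tool_rot": TCP orientation; "contact_force": force on the tool from outside, world axes, zero at the start; "torque": the same for the moment, N m; "opening": finger opening in m.
Only numpy, scipy, OpenCV 4.12 (cv2) and the standard library are available. Lean on these libraries where they do the work, as an engineer would, in place of code of your own. Each camera call takes 0.05 s, during which the arm holds its last target. There are 200 camera calls.

## Working session

There is one attempt and no reset: what is moved stays moved. The work goes in short steps, Python scripts to look and compute and a shell command to move; the robot and the scene stay as the last step left them, time stands still between calls to the robot, and variables do not carry over. Pictures are saved under pics/ and viewed, about 8 in all and at most 12, crops included, and the job is handed in when it is done.

```bash
mkdir -p pics
cat > h.py <<'E'
import numpy as np, cv2
from cell import *
from scipy.spatial.transform import Rotation as R
def K(c):
    f=210/np.tan(np.radians(c["vertical_fov"]/2)); return np.array([[f,0,c["cx"]],[0,f,c["cy"]],[0,0,1]])
def pose(n,c):
    if n!="wrist": return np.array(c["pose"])
    s=observe(); T=np.eye(4); T[:3,:3]=R.from_euler("xyz",s["tool_rot"]).as_matrix(); T[:3,3]=s["tool_pos"]
    return T@np.array(c["T_tool_cam"])
def grab(n,tag):
    c=get_calibration(n); T=pose(n,c); p,d=read_camera(n)
    cv2.imwrite(f"pics/{tag}.png",p[:,:,::-1]); np.savez(f"{tag}.npz",p=p,d=d,T=T,K=K(c),D=np.array(c["dist_coeffs"]))
def ray(tag,u,v):
    z=np.load(tag+".npz"); x=cv2.undistortPoints(np.array([[[u,v]]],float),z["K"],z["D"])[0,0]
    return z["T"][:3,3], z["T"][:3,:3]@np.array([x[0],x[1],1])
def atz(tag,u,v,h):
    o,r=ray(tag,u,v); return o+r*(h-o[2])/r[2]
def cloud(tag):
    z=np.load(tag+".npz"); d=z["d"]; v,u=np.mgrid[:420,:560]
    x=cv2.undistortPoints(np.stack([u.ravel(),v.ravel()],1).astype(float)[:,None],z["K"],z["D"])[:,0]
    P=np.c_[x,np.ones(len(x))]*d.ravel()[:,None]
    W=P@z["T"][:3,:3].T+z["T"][:3,3]; W[d.ravel()==0]=np.nan; return W.reshape(420,560,3)
E
python3 - <<'E'
from h import *
grab("top","top0"); grab("side","side0"); print(observe(),tip_reach() if callable(tip_reach) else tip_reach)
a=cv2.imread("pics/top0.png");b=cv2.imread("pics/side0.png")
W=cloud("top0"); m=(W[...,2]>.12)&(W[...,2]<.23)
v,u=np.nonzero(m); print(len(u)); 
for lo,hi in [(.125,.14),(.14,.16),(.16,.185),(.195,.215)]:
    k=(W[...,2]>lo)&(W[...,2]<hi); q=W[k]; vv,uu=np.nonzero(k)
    if len(q): print(lo,len(q),np.median(q,0),q.min(0),q.max(0),np.median(uu),np.median(vv))
E
```

```text
{'time': 0.1, 'qpos': array([-1.30997109e+00,  3.42652041e-01,  1.52489352e+00, -2.28548087e-05,
        1.27539072e+00, -1.46009099e-01]), 'qvel': array([-0.00040581, -0.00171717, -0.00110796,  0.00102805,  0.00038977,
       -0.00102958]), 'joint_efforts': array([ 1.39638294e-03, -4.32001805e+01, -2.44695801e+01,  7.18713831e-02,
        5.25778206e-02, -3.83973736e-05]), 'tool_pos': array([ 0.20767259, -0.4818364 ,  0.25112472]), 'tool_rot': array([-1.70054057,  1.56945252,  1.84789309]), 'contact_force': array([ 0.31903348, -0.13107876, -0.2023928 ]), 'torque': array([0.00870623, 0.01882626, 0.04355446]), 'opening': 0.09170793083577489} 0.025
2046
0.125 1443 [ 0.50171954 -0.00153917  0.13068214] [ 0.451429   -0.05783718  0.12511469] [0.56415474 0.05632929 0.13970848] 276.0 220.0
0.14 71 [0.51489666 0.0371741  0.14800336] [ 0.49042738 -0.04770141  0.14102399] [0.52628145 0.04880432 0.15923002] 259.0 214.0
0.16 7 [ 0.49595986 -0.0404851   0.16371466] [ 0.48929228 -0.04262791  0.16022101] [0.51795322 0.04131523 0.16455118] 293.0 222.0
0.195 427 [0.50528669 0.00052386 0.2058204 ] [ 0.21638609 -0.02369424  0.1958847 ] [0.53201262 0.12233693 0.21482576] 275.0 216.0
```

View pics/top0.png

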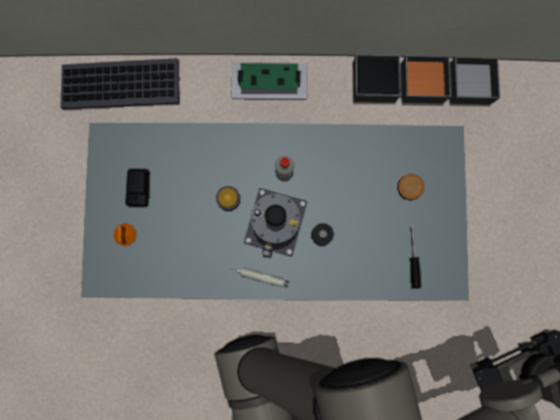

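View pics/side0.png

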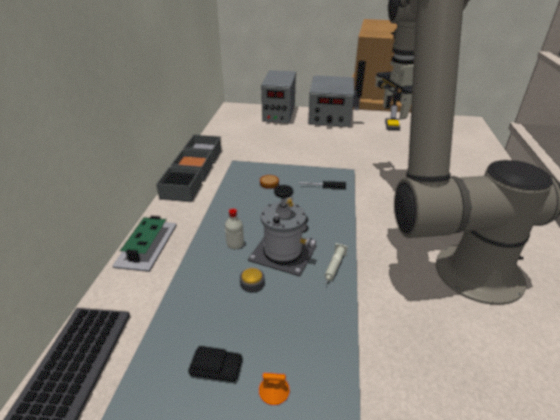

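The top picture shows the tank with its knob at (275,215), the pin at the upper left (258,212), and the relief valve at (293,222). The side picture confirms this. Nothing taller than the knob stands nearby.

Run:
```python
from h import *
W=cloud("top0")
n=lambda x,y,r:np.hypot(W[...,0]-x,W[...,1]-y)<r
k=W[(W[...,2]>.198)&(W[...,2]<.213)&n(.505,0,.05)]
print("knob",len(k),k.mean(0),(k.min(0)+k.max(0))/2, atz("top0",275,215.5,.208))
for nm,x,y in(("pin",.515,.04),("valve",.495,-.04)):
    q=W[(W[...,2]>.142)&(W[...,2]<.185)&n(x,y,.02)]; print(nm,len(q),q.mean(0),q[:,2].max())
s=observe(); A=R.from_euler("xyz",s["tool_rot"]).as_matrix(); print(A)
g=k.mean(0); t=np.array([g[0],g[1],.30]); print((A.T@(t-s["tool_pos"]))/.04)
```

```text
knob 387 [ 0.5074409  -0.00068324  0.20572454] [ 0.50784009 -0.00073421  0.20568239] [5.06246411e-01 3.58684697e-04 2.08000000e-01]
pin 47 [0.51834363 0.04047864 0.14906126] 0.16085492734618723
valve 29 [ 0.49647643 -0.04189128  0.15220363] 0.1645511816492231
[[-3.67617746e-04  3.95709914e-01 -9.18375484e-01]
 [ 1.29254613e-03 -9.18374591e-01 -3.95710046e-01]
 [-9.99999097e-01 -1.33251272e-03 -1.73862522e-04]]
[ -1.20908814  -8.08306661 -11.64263775]
```

```bash
python3 -m crank '[{"fingers":-1,"tx":-1.2,"ty":0,"tz":0,"roll":0},{"fingers":-1,"tx":-1.2,"ty":-0.8,"tz":-1.2,"roll":-0.8},{"fingers":-1,"tx":-1.2,"ty":-1.6,"tz":-2.3,"roll":-1.6},{"fingers":-1,"tx":-1.2,"ty":-2.4,"tz":-3.5,"roll":-2.4},{"fingers":-1,"tx":-1.2,"ty":-3.2,"tz":-4.6,"roll":-3.2},{"fingers":-1,"tx":-1.2,"ty":-4.0,"tz":-5.8,"roll":-4.0},{"fingers":-1,"tx":-1.2,"ty":-4.8,"tz":-6.9,"roll":-4.6},{"fingers":-1,"tx":-1.2,"ty":-5.6,"tz":-8.1,"roll":-5.17}]' 10
python3 - <<'E'
from h import *
s=observe(); A=R.from_euler("xyz",s["tool_rot"]).as_matrix(); print(A,s["qpos"],s["opening"])
print((A.T@(np.array([.507,-.0005,.28])-s["tool_pos"]))/.04)
E
```

```text
time: 1.1
tool_pos: [0.4172, -0.1466, 0.2996]
tool_rot: [-0.72, 1.571, -2.549]
contact_force: [1.4, -1.2, -1.2]
opening: 0.0161
[[-1.63564319e-04  9.66723157e-01 -2.55824766e-01]
 [-1.10117354e-04 -2.55824786e-01 -9.66723159e-01]
 [-9.99999981e-01 -1.29950668e-04  1.48296803e-04]] [-5.11456096e-01  1.50962181e-01  1.64661296e+00 -1.80705320e-04
  1.34410625e+00 -2.52714697e-01] 0.016139081948249243
[ 0.48931169  1.23694351 -4.10533619]
```

```bash
python3 -m crank '[{"fingers":-1,"tx":0,"ty":0.4,"tz":-1.2,"roll":0},{"fingers":-1,"tx":0,"ty":0.8,"tz":-2.4,"roll":0},{"fingers":-1,"tx":0,"ty":1.1,"tz":-3.4,"roll":0},{"fingers":-1,"tx":0.2,"ty":1.22,"tz":-4.0,"roll":0},{"fingers":-1,"tx":0.5,"ty":1.22,"tz":-4.1,"roll":0},{"fingers":-1,"tx":0.5,"ty":1.22,"tz":-4.1,"roll":0},{"fingers":-1,"tx":0.5,"ty":1.22,"tz":-4.1,"roll":0},{"fingers":-1,"tx":0.5,"ty":1.22,"tz":-4.1,"roll":0}]'
python3 - <<'E'
from h import *
grab("wrist","w1"); grab("side","s1")
s=observe(); A=R.from_euler("xyz",s["tool_rot"]).as_matrix(); print(A[:,1],s["tool_pos"],s["contact_force"])
print((A.T@(np.array([.507,-.0005,.28])-s["tool_pos"]))/.04)
W=cloud("w1"); k=W[(W[...,2]>.198)&(W[...,2]<.213)&(np.hypot(W[...,0]-.507,W[...,1])<.04)]
print(len(k)); 
if len(k): print(k.mean(0),k.min(0),k.max(0))
a=cv2.imread("pics/w1.png"); b=cv2.resize(cv2.imread("pics/s1.png")[120:300,180:420],(560,420),interpolation=cv2.INTER_CUBIC)
cv2.imwrite("pics/m1.png",cv2.resize(np.hstack([a,b]),(800,300)))
E
```

```text
time: 2.1
tool_pos: [0.5062, -0.0033, 0.2802]
tool_rot: [1.483, 1.57, -0.35]
contact_force: [-0.8, -0.1, -0.3]
opening: 0.0009
[ 9.65719401e-01 -2.59586860e-01  8.37470071e-04] [ 0.50624392 -0.00302355  0.28012313] [-0.60106346  0.34651175 -0.26022351]
[ 0.00307743  0.00187435 -0.06583281]
2846
[0.51029937 0.00592002 0.20818203] [ 0.48415438 -0.01545179  0.20007627] [0.53308166 0.02471521 0.21163754]
```

View pics/m1.png

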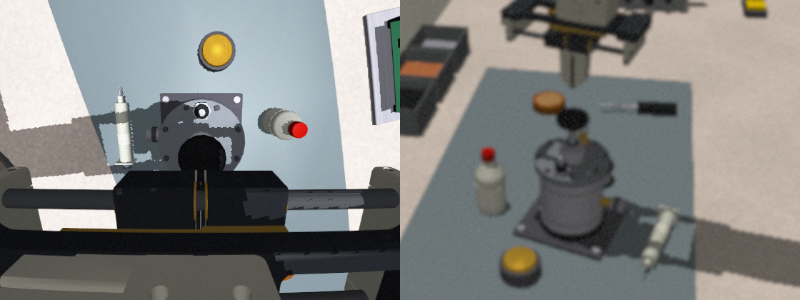

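The left half is the wrist picture. It shows the knob at (202,153), partly behind the gripper, and the pin at (201,111) beyond it. On the right, the side view shows the closed fingertips above the knob. The wrist points put the knob centre at about (0.508, 0.000), so I shift 3 mm and make a first stroke.

```bash
python3 -m crank '[{"fingers":-1,"tx":0.5,"ty":0.03,"tz":-0.08,"roll":0},{"fingers":-1,"tx":1.1,"ty":0.03,"tz":-0.08,"roll":0},{"fingers":-1,"tx":1.3,"ty":0.03,"tz":-0.08,"roll":0},{"fingers":-1,"tx":1.5,"ty":0.03,"tz":-0.08,"roll":0},{"fingers":-1,"tx":1.7,"ty":0.03,"tz":-0.08,"roll":0},{"fingers":-1,"tx":1.8,"ty":0.03,"tz":-0.08,"roll":0},{"fingers":-1,"tx":1.8,"ty":0.03,"tz":-0.08,"roll":0},{"fingers":-1,"tx":1.8,"ty":0.03,"tz":-0.08,"roll":0}]' 10
python3 - <<'E'
from h import *
grab("wrist","w2"); print(observe()["tool_pos"],observe()["contact_force"])
W=cloud("w2"); p=W[(W[...,2]>.145)&(W[...,2]<.185)&(np.hypot(W[...,0]-.519,W[...,1]-.041)<.02)]; print(len(p),np.sort(p[:,2])[-40::8] if len(p) else 0)
E
```

```text
time: 3.2
tool_pos: [0.5081, 0.0001, 0.2097]
tool_rot: [1.425, 1.57, -0.408]
contact_force: [-6.0, 0.8, 11.5]
opening: 0.0003
[5.08075230e-01 1.31896231e-04 2.09716670e-01] [-5.03791208e+00  7.84541473e-03  1.11811828e+01]
722 [0.18176761 0.1821899  0.18265822 0.1831119  0.18356099]
```

```bash
python3 -m crank '[{"fingers":-1,"tx":0.05,"ty":0,"tz":0,"roll":0},{"fingers":-1,"tx":0.05,"ty":0,"tz":0,"roll":0},{"fingers":-1,"tx":-0.5,"ty":0,"tz":0,"roll":0},{"fingers":-1,"tx":-0.9,"ty":0,"tz":0,"roll":0},{"fingers":-1,"tx":-0.9,"ty":0,"tz":0,"roll":0},{"fingers":-1,"tx":-0.9,"ty":0,"tz":0,"roll":0},{"fingers":-1,"tx":-0.9,"ty":0,"tz":0,"roll":0},{"fingers":-1,"tx":-0.9,"ty":0,"tz":0,"roll":0}]'
python3 - <<'E'
from h import *
grab("wrist","w3"); grab("side","s3"); print(observe()["tool_pos"],observe()["contact_force"])
a=cv2.resize(cv2.imread("pics/w3.png")[90:310,150:430],(420,330),interpolation=cv2.INTER_CUBIC); b=cv2.resize(cv2.imread("pics/s3.png")[160:280,230:340],(380,330),interpolation=cv2.INTER_CUBIC)
cv2.imwrite("pics/m3.png",np.hstack([a,b]))
E
```

```text
time: 4.25
tool_pos: [0.508, 0.0003, 0.2432]
tool_rot: [-1.363, 1.57, 3.088]
contact_force: [-0.5, -0.8, 0.3]
opening: 0.0007
[5.08136367e-01 3.45793192e-04 2.43343463e-01] [1.25461588 0.40378081 0.54111394]
```

View pics/m3.png

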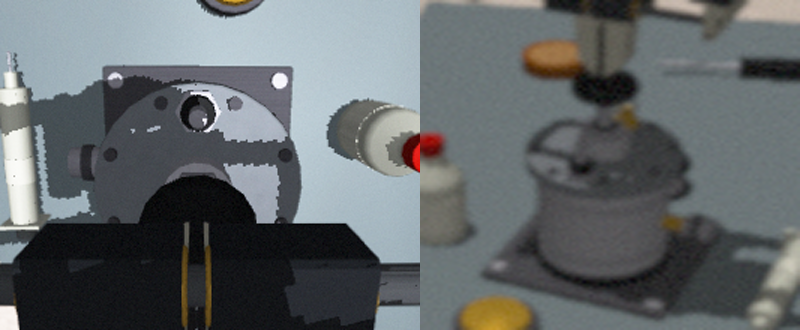

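The left (wrist) crop shows the pin clear at about (200,115), which is about (283,167) in the full picture. The fingers are above the knob, and the side crop shows the knob back up. I keep stroking from here and read the pin height from the wrist depth at this pose.

```bash
cat > pin.py <<'E'
from h import *
import sys
t=sys.argv[1]
if t!="w3": grab("wrist",t)
W=cloud(t); q=W[155:182,270:297].reshape(-1,3); q=q[np.hypot(q[:,0]-.519,q[:,1]-.041)<.010]
z=q[:,2]; print("pin z pct",len(z),np.nanpercentile(z,[50,75,90,95,99]).round(4),observe()["tool_pos"],observe()["contact_force"].round(1),observe()["time"])
E
python3 pin.py w3
python3 -m crank '[{"fingers":-1,"tx":0.3,"ty":0,"tz":0,"roll":0},{"fingers":-1,"tx":0.6,"ty":0,"tz":0,"roll":0},{"fingers":-1,"tx":0.92,"ty":0,"tz":0,"roll":0},{"fingers":-1,"tx":0.92,"ty":0,"tz":0,"roll":0},{"fingers":-1,"tx":0.92,"ty":0,"tz":0,"roll":0},{"fingers":-1,"tx":0.4,"ty":0,"tz":0,"roll":0},{"fingers":-1,"tx":0,"ty":0,"tz":0,"roll":0},{"fingers":-1,"tx":0,"ty":0,"tz":0,"roll":0}]'
python3 pin.py w4
python3 -m crank '[{"fingers":-1,"tx":0,"ty":0,"tz":0,"roll":0},{"fingers":-1,"tx":0,"ty":0,"tz":0,"roll":0},{"fingers":-1,"tx":0.3,"ty":0,"tz":0,"roll":0},{"fingers":-1,"tx":0.6,"ty":0,"tz":0,"roll":0},{"fingers":-1,"tx":0.92,"ty":0,"tz":0,"roll":0},{"fingers":-1,"tx":0.92,"ty":0,"tz":0,"roll":0},{"fingers":-1,"tx":0.92,"ty":0,"tz":0,"roll":0},{"fingers":-1,"tx":0.92,"ty":0,"tz":0,"roll":0}]'
python3 -m crank '[{"fingers":-1,"tx":-0.5,"ty":0,"tz":0,"roll":0},{"fingers":-1,"tx":-0.92,"ty":0,"tz":0,"roll":0},{"fingers":-1,"tx":-0.92,"ty":0,"tz":0,"roll":0},{"fingers":-1,"tx":-0.92,"ty":0,"tz":0,"roll":0},{"fingers":-1,"tx":-0.92,"ty":0,"tz":0,"roll":0},{"fingers":-1,"tx":-0.92,"ty":0,"tz":0,"roll":0},{"fingers":-1,"tx":-0.92,"ty":0,"tz":0,"roll":0},{"fingers":-1,"tx":-0.92,"ty":0,"tz":0,"roll":0}]'
python3 pin.py w5
```

```text
pin z pct 473 [0.1494 0.1688 0.1701 0.1705 0.171 ] [5.08136367e-01 3.45793192e-04 2.43343463e-01] [1.3 0.4 0.5] 4.35
time: 5.35
tool_pos: [0.5085, 0.0003, 0.2438]
tool_rot: [1.63, 1.569, -0.202]
contact_force: [-1.0, -0.6, -1.3]
opening: 0.0007
pin z pct 460 [0.1495 0.1747 0.1755 0.176  0.1767] [5.08043221e-01 3.58957676e-04 2.42962339e-01] [-0.4 -0.  -0.4] 5.4
time: 6.4
tool_pos: [0.5088, 0.0003, 0.2091]
tool_rot: [1.638, 1.567, -0.194]
contact_force: [-4.8, 0.1, 22.2]
opening: 0.0005
time: 7.4
tool_pos: [0.5082, 0.0003, 0.2436]
tool_rot: [-0.273, 1.571, -2.105]
contact_force: [-0.2, -0.3, 0.1]
opening: 0.0004
pin z pct 470 [0.1495 0.1796 0.1804 0.1807 0.1813] [5.08224490e-01 3.11527399e-04 2.43666513e-01] [ 1.4 -0.4  0.9] 7.45
```

The pin tip went from 170 to 175.5 to 180 mm (the bush reads about 1.4 mm high), so it is nearly or fully out. Extra strokes do no harm, so I do two more and see whether it stops rising.

```bash
python3 -m crank '[{"fingers":-1,"tx":0.3,"ty":0,"tz":0,"roll":0},{"fingers":-1,"tx":0.6,"ty":0,"tz":0,"roll":0},{"fingers":-1,"tx":0.92,"ty":0,"tz":0,"roll":0},{"fingers":-1,"tx":0.92,"ty":0,"tz":0,"roll":0},{"fingers":-1,"tx":0.92,"ty":0,"tz":0,"roll":0},{"fingers":-1,"tx":0.4,"ty":0,"tz":0,"roll":0},{"fingers":-1,"tx":0,"ty":0,"tz":0,"roll":0},{"fingers":-1,"tx":0,"ty":0,"tz":0,"roll":0}]'
python3 pin.py w6
python3 -m crank '[{"fingers":-1,"tx":0,"ty":0,"tz":0,"roll":0},{"fingers":-1,"tx":0,"ty":0,"tz":0,"roll":0},{"fingers":-1,"tx":0.3,"ty":0,"tz":0,"roll":0},{"fingers":-1,"tx":0.6,"ty":0,"tz":0,"roll":0},{"fingers":-1,"tx":0.92,"ty":0,"tz":0,"roll":0},{"fingers":-1,"tx":0.92,"ty":0,"tz":0,"roll":0},{"fingers":-1,"tx":0.92,"ty":0,"tz":0,"roll":0},{"fingers":-1,"tx":0.92,"ty":0,"tz":0,"roll":0}]'
python3 -m crank '[{"fingers":-1,"tx":-0.5,"ty":0,"tz":0,"roll":0},{"fingers":-1,"tx":-0.92,"ty":0,"tz":0,"roll":0},{"fingers":-1,"tx":-0.92,"ty":0,"tz":0,"roll":0},{"fingers":-1,"tx":-0.92,"ty":0,"tz":0,"roll":0},{"fingers":-1,"tx":-0.92,"ty":0,"tz":0,"roll":0},{"fingers":-1,"tx":-0.92,"ty":0,"tz":0,"roll":0},{"fingers":-1,"tx":-0.92,"ty":0,"tz":0,"roll":0},{"fingers":-1,"tx":-0.92,"ty":0,"tz":0,"roll":0}]'
python3 pin.py w7
python3 -m crank '[{"fingers":-1,"tx":-1,"ty":0,"tz":0,"roll":0},{"fingers":-1,"tx":-2,"ty":0,"tz":0,"roll":0},{"fingers":-1,"tx":-2,"ty":0,"tz":1.2,"roll":0},{"fingers":-1,"tx":-2,"ty":0,"tz":2.4,"roll":0},{"fingers":-1,"tx":-2,"ty":0,"tz":3.6,"roll":0},{"fingers":-1,"tx":-2,"ty":0,"tz":4.8,"roll":0},{"fingers":-1,"tx":-2,"ty":0,"tz":5,"roll":0},{"fingers":-1,"tx":-2,"ty":0,"tz":5,"roll":0}]'
python3 - <<'E'
from h import *
grab("side","s8"); grab("top","t8"); grab("wrist","w8")
a=cv2.imread("pics/t8.png")[100:320,60:480]; b=cv2.resize(cv2.imread("pics/s8.png")[160:280,230:340],(385,420),interpolation=cv2.INTER_CUBIC)
cv2.imwrite("pics/m8.png",np.hstack([cv2.copyMakeBorder(a[:, :415],0,200,0,0,cv2.BORDER_CONSTANT),b]))
W=cloud("t8"); n=np.hypot(W[...,0]-.508,W[...,1])<.022; print("knob top z",np.nanpercentile(W[n][:,2],[25,50,75]))
W0=cloud("top0"); n=np.hypot(W0[...,0]-.508,W0[...,1])<.022; print("before",np.nanpercentile(W0[n][:,2],[25,50,75]))
E
```

```text
time: 8.45
tool_pos: [0.5085, 0.0003, 0.2438]
tool_rot: [1.621, 1.569, -0.211]
contact_force: [-0.0, 1.1, -0.4]
opening: 0.0006
pin z pct 463 [0.1497 0.1795 0.1805 0.1809 0.1813] [5.08061943e-01 3.52928062e-04 2.42981879e-01] [-0.4  0.9  0.1] 8.5
time: 9.5
tool_pos: [0.5088, 0.0002, 0.2091]
tool_rot: [1.638, 1.567, -0.195]
contact_force: [-4.7, 0.8, 22.0]
opening: 0.0002
time: 10.5
tool_pos: [0.5082, 0.0003, 0.2436]
tool_rot: [-0.547, 1.571, -2.38]
contact_force: [-0.6, -0.5, 0.4]
opening: 0.0008
pin z pct 470 [0.1495 0.1795 0.1805 0.1809 0.1815] [5.08233438e-01 3.18894798e-04 2.43656630e-01] [ 0.3 -0.3  0.8] 10.55
time: 11.55
tool_pos: [0.4565, -0.1928, 0.3237]
tool_rot: [3.12, 1.57, 1.286]
contact_force: [0.2, -0.3, -0.4]
opening: 0.0001
knob top z [0.20475242 0.20623963 0.20747892]
before [0.20484721 0.20615871 0.2074638 ]
```

View pics/m8.png

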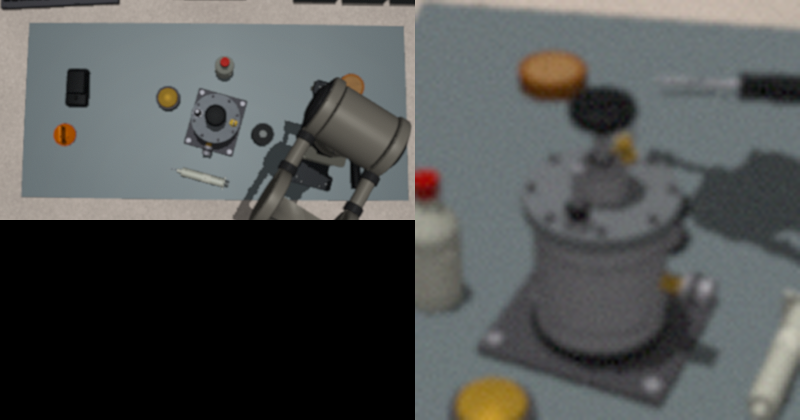

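The pin stayed at 180.5 mm raw over the last two strokes, so it is fully out. The knob is back up, with its median height equal to the start. The top view shows the hand clear of the tank and the things in view where they were.

```bash
python3 -c "
from cell import *
print(hand_in())"
```

```text
the job is handed in; nothing more can be done
None
```

I pressed the knob down five times with the closed fingertips and let it spring back fully each time. I then took the hand about 0.2 m away and handed the job in at about 11.7 s.

- **Pin:** the wrist depth put the tip at about 170, 175.5 and 180.5 mm after the first three strokes, and still at 180.5 mm after two more. Those readings run about 1.4 mm high, judging by the bush, so the tip stands near 179 mm, fully out.
- **Knob:** it is back up. Its top reads 206.2 mm in the top camera, both before and after.
- **Forces:** the highest reading at the end of a move was about 22 N on the knob's stop. The tool reads no contact now.
- **Bench:** in the last top picture, the things in view look unmoved. The arm partly hid the tape roll and the screwdriver; the side view shows both, but I did not measure either.
- **Disagreements:** a sideways reading of about 5 N showed while pressing. On the first stroke the fingertips measured about 0.7 mm short of the full 24 mm, so I pressed 2 mm further before releasing. On the two later strokes I measured, they read about 0.1 mm short, which is within the measuring error.

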